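# Swap bench items back onto their own mats

## Task

Four things on the bench stand on one another's mats: put each back in the middle of the mat cut to its outline - the larger bottle on the large round mat, the smaller bottle on the small round mat, the timer square on the broad rectangular mat and the tweezers lying along the long narrow mat. The empty hexagonal mat is there for whatever has to wait on the way. Keep the bottles upright and do not disturb the round blue box that stands among the mats.

Things in the scene. Friction and masses are not known exactly. Their poses are not given: they have to be found in the camera images.
- large_bottle_mid (a point): Larger brown bottle with a black screw cap: round body 58 mm in diameter, 106 mm tall with its cap (the cap, 31 mm in diameter, is the topmost 18 mm; the body tapers into a shoulder above about 70 mm). The point is on its axis half-way up, 53 mm over its underside; z up. At the start it stands on one of the two rectangular mats.
- small_bottle_mid (a point): Smaller brown bottle with a white screw cap: round body 48 mm in diameter, 89 mm tall with its cap (31 mm in diameter, topmost 18 mm; shoulder above about 55 mm). The point is on its axis half-way up, 44.5 mm over its underside; z up. At the start it stands on the other rectangular mat.
- timer_mid (a point): White digital timer lying flat, face up: 56 mm along its x, 66 mm along its y, 21 mm high. The point is at its centre, 10.5 mm over its underside; z up. At the start it lies on one of the two round mats.
- tweezers_mid (a point): Steel tweezers lying flat: 120 mm long along their y, 13 mm wide at the most along their x, 10 mm high, tapering to the tips. The point is at their centre, half-way along and 5 mm up; z up. At the start they lie, pointing roughly away from or towards the robot, on the other round mat, overhanging it at both ends. Grip them across the middle.
- mat_large_round: The mat of the larger bottle: larger round flat fixed grey plastic mat, 4 mm thick, lying on the worktop (z = 0), with a thin, slightly different grey inlay in its middle; origin at the centre of its underside, z up; 96 mm in diameter.
- mat_small_round: The mat of the smaller bottle: smaller round flat fixed grey plastic mat, 4 mm thick, lying on the worktop (z = 0), with a thin, slightly different grey inlay in its middle; origin at the centre of its underside, z up; 78 mm in diameter.
- mat_broad: The mat of the timer: broad rectangular flat fixed grey plastic mat, 4 mm thick, lying on the worktop (z = 0), with a thin, slightly different grey inlay in its middle; origin at the centre of its underside, z up; 76 mm along its x, 86 mm along its y.
- mat_long: The mat of the tweezers: long narrow rectangular flat fixed grey plastic mat, 4 mm thick, lying on the worktop (z = 0), with a thin, slightly different grey inlay in its middle; origin at the centre of its underside, z up; 140 mm along its x, 44 mm along its y.
- mat_spare: The spare mat: hexagonal, 80 mm across the flats, flat fixed grey plastic, 4 mm thick, no inlay, empty at the start; origin at the centre of its underside.
- filter_box_mid (a point): Bystander: low round blue box standing loose on the worktop among the mats, 53 mm in diameter, 22 mm high; the point is at its centre, 11 mm up.
Not all that is in view belongs to the job. What is shaped like the part that bears timer_mid but pink is not meant.

How it is judged:
At the end, for the whole second after the job is handed in: Each thing rests, released, on its own mat: centre within 12 mm horizontally of the mat's centre, not more than 6 mm higher than when lying on it, level within 0.12 rad; the timer and the tweezers are parallel to their mats' sides within 0.25 rad, either way round (horizontal distance between large_bottle_mid and mat_large_round below 0.012 m and angle between each of large_bottle_mid, small_bottle_mid, timer_mid, tweezers_mid's own z axis and vertical below 0.12 rad and height (world z) of large_bottle_mid below 0.063 m and linear speed of each of large_bottle, small_bottle, timer, tweezers below 0.02 m/s and horizontal distance between small_bottle_mid and mat_small_round below 0.012 m and height (world z) of small_bottle_mid below 0.0545 m and horizontal distance between timer_mid and mat_broad below 0.012 m and height (world z) of timer_mid below 0.0205 m and horizontal distance between tweezers_mid and mat_long below 0.012 m and height (world z) of tweezers_mid below 0.015 m and angle between the x axis of timer_mid and the x axis of mat_broad, either way round below 0.25 rad and angle between the y axis of tweezers_mid and the x axis of mat_long, either way round below 0.25 rad); the robot touches nothing.
It fails at once if a bottle is tipped over by more than 0.6 rad (angle between any of large_bottle_mid, small_bottle_mid's own z axis and vertical above 0.6 rad).
It fails at once if the round blue box is pushed more than 12 mm (distance of filter_box_mid from where it was at the start of the episode above 0.012 m).
It also fails if it takes over 115 s, if anything falls off the work surface, if the arm or the gripper's body presses on something with over 40 N, if the wrist force passes 120 N, or if a joint passes its speed limit or range.

## Robot

A 6-joint arm with a two-finger parallel gripper is mounted at the origin on the work surface; the furniture and walls round the work are solid. World frame = base frame: x ahead of the robot, y to its left, z up, the work surface at z = 0. Lengths are in m, angles in rad, forces in N, time in s.
With the tool pointing down it reaches from about 0.275 to 0.75 m from the base axis. Payload 10.2 kg.
Tool frame: the origin (TCP) lies on the centre line of the jaws, within the pads' length; the fingertips stand r.tips_ahead ahead of it and the grasp point (between the pads) lies 8 mm behind it (r.tips_ahead is the distance from the TCP to the fingertips, in m); y points along the fingers, x is the direction in which the jaws open and shut, and the axes are right-handed (so a half turn about y gives the same grasp; the last joint's range is limited). The gripper opens to 88 mm and grips with 3 to 60 N. Pads are 18 mm wide; open, the fingers measure 123 mm over their backs; the gripper's body (75 mm by 187 mm) begins 45 mm behind the grasp point.
Start: joints at [0.972, 0.313, 1.498, -0, 1.331, -0.223], TCP at [0.193, 0.488, 0.214] pointing down, gripper open.
Joint ranges: [-2.94, 2.94], [-0.97, 2.17], [0.19, 2.56], [-1.23, 4.37], [0.02, 3.11], [-2.88, 2.88]. Speed limits (rad/s): [2.39, 2.39, 3.01, 3.14, 3.14, 3.14].

## Interface

Orientations are given as [roll, pitch, yaw] about the fixed x, y, z axes, in that order (R = Rz(yaw) Ry(pitch) Rx(roll)).
In Python, from rig import r, optics gives the robot as it stands.
- The arm moves only by the tool servo_tool, never from a script. Its arguments are lists of equal length, an entry for each row: "fingers": the closure, from 0 (fully open) to 1 (shut); "offset": the shift along the tool's x, y, z in mm, a list of three; "turn": the turn, a rotation vector about the tool's x, y, z in degrees, a list of three. A call has 1 to 8 rows; each row is the pose to reach, as a shift and turn from the pose commanded when the call began, along the tool's axes at that moment; what a row does not reach only later rows make up. A row lasts 1/12 s, in which the tool goes at most 41.7 mm and 7.16 degrees, less where a joint would pass 70% of its speed; a pose out of reach is approached as far as the arm can. A call with a gripper value outside its range is refused whole. The fingers move at their own pace and stop on an object; "grip_force" is the grip in N (left out, the last holds). Time passes only in rows, so rows that repeat a pose let the fingers close. It gives the time, the measured TCP pose, the force and the opening at its end, in the units of the state.
- r.state(): the state, without advancing time (a new reading comes with each control period).
- optics.read_camera(name): name is "side" or "top"; returns the picture (384x512x3 uint8, red, green, blue); there is no depth.
- optics.get_calibration(name): a dict with "camera_matrix" (3x3 intrinsics, pixels), "k1" (the pictures are not rectified: a ray, as slopes to the right and down, at radius r is drawn at 1 + k1 r^2 times it, then the intrinsics apply), "R" (3x3) and "t" (3): a world point X has camera coordinates R X + t. Camera axes: x right, y down, z forward; pixel columns grow to the right and rows downward; lengths in m; the calibration is good to about 2 mm. A picture is of the moment at which its call begins. get_calibration takes no time and is no camera call.
- r.job_done(): hands the job in, once; it reports no verdict.
The state is a dict: "t": time; "q": joint angles; "qd": joint speeds; "joint_efforts": joint torques, N m; "position": TCP position; "orientation": TCP orientation; "wrist_force": force on the tool from outside, world axes, zero at the start; "moment": the same for the moment, N m; "opening": finger opening in m.
Only numpy, scipy, OpenCV 4.12 (cv2) and the standard library are available. Lean on these libraries where they do the work, as an engineer would, in place of code of your own. Each camera call takes 0.05 s, during which the arm holds its last target. There are 200 camera calls.

## Working session

There is one attempt and no reset: what is moved stays moved. The work goes in short steps, Python scripts to look and compute and a tool call to move; the robot and the scene stay as the last step left them, time stands still between calls to the robot, and variables do not carry over. Pictures are saved under pics/ and viewed, about 12 in all and at most 16, crops included, and the job is handed in when it is done.

Besides the shell and the picture viewer there is one more tool, called after "Emit:" as a command line: name --argument value ..., lists and objects as JSON in quotes. servo_tool: Moves the arm, as the interface text tells. Its arguments: {"type":"object","properties":{"fingers":{"type":"array"},"offset":{"type":"array"},"turn":{"type":"array"},"grip_force":{"type":"number"}},"required":["fingers","offset","turn"]}

```bash
ls; mkdir -p pics
python3 - <<'E'
from rig import r, optics
import cv2
print(r.state(), r.tips_ahead)
for n in("top","side"):
    im=optics.read_camera(n); cv2.imwrite(f"pics/{n}0.png",im[...,::-1]); print(optics.get_calibration(n))
E
```

```text
pics
{'t': 0.0, 'q': array([ 9.71600256e-01,  3.13468786e-01,  1.49842167e+00, -1.52452651e-05,
        1.33101196e+00, -2.23410401e-01]), 'qd': array([ 0.00134577, -0.00119881, -0.00105222, -0.00062578, -0.00054553,
        0.00066792]), 'joint_efforts': array([-6.64945055e-04, -4.02222168e+01, -2.52262545e+01,  6.93886983e-02,
        3.53142468e-02, -1.28228985e-04]), 'position': array([0.19253736, 0.48812343, 0.21375728]), 'orientation': array([-1.57052058e+00,  1.28048930e-03,  1.19501446e+00]), 'wrist_force': array([-0.34946686, -0.65609905,  0.37085647]), 'moment': array([ 0.00466085, -0.02660362,  0.0002886 ]), 'opening': 0.08783383653955452} 0.011
{'camera_matrix': array([[454.57784973,   0.        , 253.07560506],
       [  0.        , 454.57784973, 195.25378239],
       [  0.        ,   0.        ,   1.        ]]), 'k1': -0.08638782844942833, 'R': array([[ 0.00834025, -0.99992813, -0.00861234],
       [-0.99662941, -0.00760922, -0.08168184],
       [ 0.08161043,  0.00926456, -0.99662124]]), 't': array([-0.00140005,  0.43336495,  1.31734016])}
{'camera_matrix': array([[418.15719   ,   0.        , 250.17960187],
       [  0.        , 418.15719   , 195.21822899],
       [  0.        ,   0.        ,   1.        ]]), 'k1': -0.006186201092101892, 'R': array([[-0.98279153,  0.18346062,  0.02151753],
       [ 0.10163846,  0.63435407, -0.76633187],
       [-0.15424146, -0.75095747, -0.64208446]]), 't': array([0.42604781, 0.00156761, 1.12221631])}
```

View pics/top0.png

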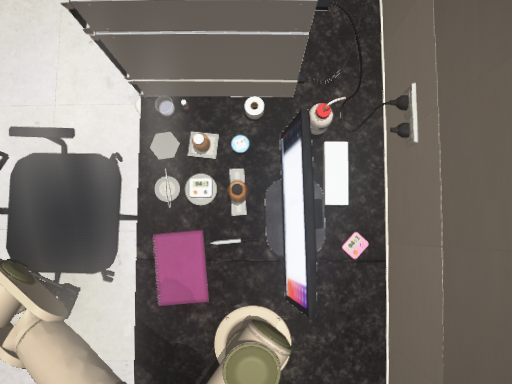

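View pics/side0.png

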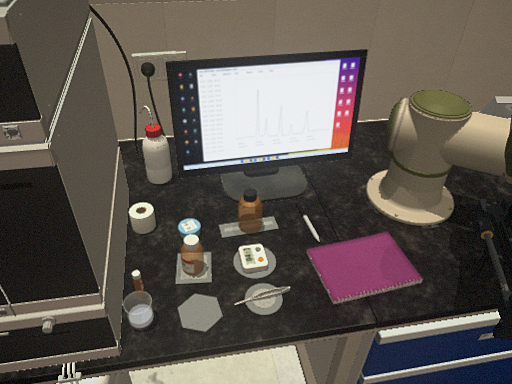

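```bash
cat > h.py <<'E'
import numpy as np, cv2
from rig import r, optics
def ray(n,uv):
    c=optics.get_calibration(n);K=c["camera_matrix"]
    d=cv2.undistortPoints(np.array([[uv]],float),K,np.array([c["k1"],0,0,0.]))[0,0]
    return -c["R"].T@c["t"], c["R"].T@np.array([*d,1.])
def on(n,uv,z):
    o,d=ray(n,uv); return (o+d*(z-o[2])/d[2])[:2]
def px(n,X):
    c=optics.get_calibration(n)
    return cv2.projectPoints(np.array([X],float),cv2.Rodrigues(c["R"])[0],c["t"],c["camera_matrix"],np.array([c["k1"],0,0,0.]))[0][0,0]
def two(uvt,uvs):
    (a,d),(b,e)=ray("top",uvt),ray("side",uvs)
    s=np.linalg.lstsq(np.c_[d,-e],b-a,rcond=None)[0]
    p,q=a+d*s[0],b+e*s[1]; return (p+q)/2,np.linalg.norm(p-q)
def crop(n,f,x0,y0,x1,y1,s):
    im=optics.read_camera(n)[y0:y1,x0:x1,::-1]
    cv2.imwrite(f"pics/{f}.png",cv2.resize(im,None,fx=s,fy=s,interpolation=cv2.INTER_CUBIC))
E
python3 - <<'E'
from h import *
crop("top","tc",145,90,275,215,4.8*1)
crop("side","sc",115,170,315,340,3.5)
E
```

```text
(no output)
```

View pics/tc.png

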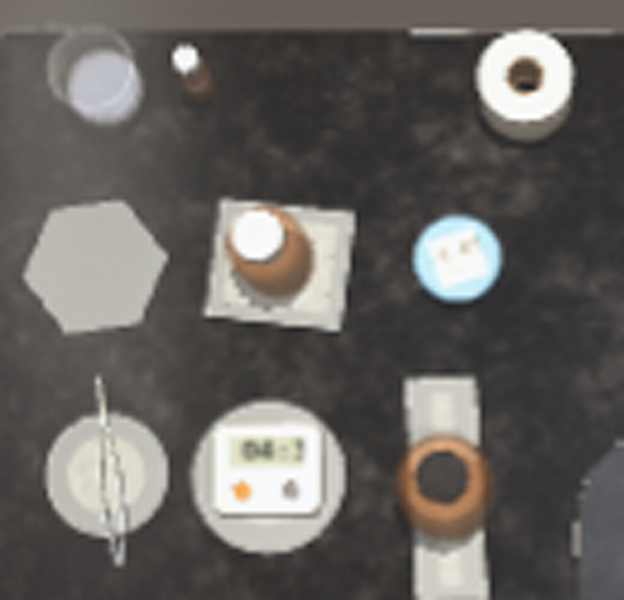

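View pics/sc.png

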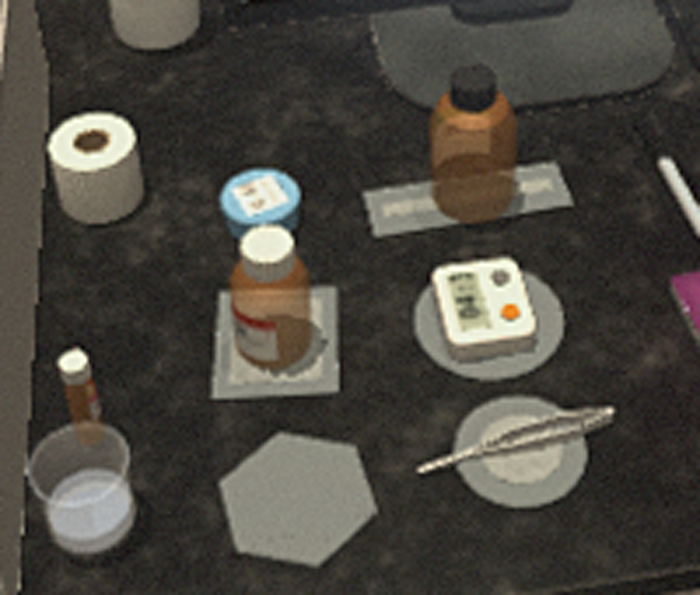

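Run:
```python
from h import *
np.set_printoptions(precision=4,suppress=True)
T=lambda p:((np.array(p)+.5)/4.8-.5+[145,90])
S=lambda p:((np.array(p)+.5)/3.5-.5+[115,170])
def m(name,n,pts,z,ends=None):
    P=np.array([on(n,(T if n=="top" else S)(p),z) for p in pts]); print(name,n,P.mean(0)); return P
def rect(P): # P corners in order: print edge lengths, angles
    for i in range(4):
        d=P[(i+1)%4]-P[i]; print("   ",np.hypot(*d).round(4),np.arctan2(d[1],d[0]).round(3))
m("hex","top",[(48,210),(125,200),(168,262),(138,324),(68,333),(24,272)],.004)
m("hex","side",[(283,432),(360,453),(377,506),(318,566),(241,548),(220,488)],.004)
rect(m("broad","top",[(220,200),(355,212),(339,331),(204,316)],.004))
rect(m("broad","side",[(218,290),(338,287),(340,388),(212,399)],.004))
rect(m("long","side",[(363,190),(556,163),(575,206),(377,237)],.004))
P=m("longtop","top",[(404,378),(478,378)],.004);print(P.mean(0)-[.07,0.0035])
m("sround","top",[(107,475)],.004);m("sround","side",[(520,452)],.004)
m("lround","top",[(269,477)],.004);m("lround","side",[(490,322)],.004)
rect(m("timer","top",[(214,424),(318,428),(324,515),(217,515)],.025))
rect(m("timer","side",[(432,265),(515,258),(536,335),(450,352)],.025))
P=m("tw","top",[(98,377),(122,563)],.009);print(P)
P=m("tw","side",[(418,470),(615,411)],.009);print(P)
m("sb","top",[(257,233)],.093);m("sb","side",[(267,240)],.093)
m("lb","top",[(443,476)],.110);m("lb","side",[(473,73)],.110)
m("box","top",[(457,258)],.022);m("box","side",[(260,197)],.022)
# monitor: top corners in full px
for t,s in(((308,112),(367,51)),((310,308),(166,62)),((285,118),(176,177)),((290,300),(352,155))): pass
print("mon top corner far",two((308,111),(167,62)),"near",two((311,311),(367,51)))
print("screen bottom far",two((284,138),(181,176)))
```

```text
hex top [0.5839 0.2706]
hex side [0.5844 0.2717]
broad top [0.5856 0.1544]
    0.0854 -1.657
    0.076 3.026
    0.0852 1.465
    0.0743 -0.113
broad side [0.5876 0.1539]
    0.0771 3.011
    0.0821 1.472
    0.0766 -0.059
    0.0877 -1.663
long side [0.4468 0.0497]
    0.1391 -3.103
    0.0448 1.641
    0.1388 0.052
    0.0467 -1.495
longtop top [0.5146 0.0524]
[0.4446 0.0489]
sround top [0.4526 0.2596]
sround side [0.4555 0.2623]
lround top [0.452  0.1584]
lround side [0.4538 0.1621]
timer top [0.4541 0.1564]
    0.0639 -1.603
    0.0535 -3.057
    0.0655 1.579
    0.0559 0.053
timer side [0.4588 0.1626]
    0.0538 3.092
    0.0651 1.563
    0.0542 0.081
    0.0722 -1.583
tw top [0.4554 0.2569]
[[0.5133 0.2658]
 [0.3976 0.248 ]]
tw side [0.4556 0.2574]
[[0.5165 0.2682]
 [0.3946 0.2467]]
sb top [0.587  0.1571]
sb side [0.5878 0.1545]
lb top [0.4433 0.0456]
lb side [0.4447 0.0422]
box top [0.5868 0.0426]
box side [0.5889 0.0437]
mon top corner far (array([ 0.5981, -0.1227,  0.352 ]), np.float64(0.00344900663534672)) near (array([ 0.1495, -0.1259,  0.3534]), np.float64(0.013117763797521368))
screen bottom far (array([ 0.5944, -0.0854,  0.0728]), np.float64(0.0024322217096820085))
```

```bash
cat >> h.py <<'E'
from scipy.spatial.transform import Rotation as Ro
def go(*wps):
    s=r.state(); R0=Ro.from_euler("xyz",s["orientation"]); p=s["position"]
    print("t",round(s["t"],2),"p",p.round(4),"rpy",s["orientation"].round(4),"open",round(s["opening"],4),"F",s["wrist_force"].round(1),"q",s["q"].round(2))
    for x,y,z,yaw in wps:
        Rt=Ro.from_euler("xyz",[-np.pi/2,0,yaw])
        print((x,y,z,yaw),"off",(1e3*R0.inv().apply(np.array([x,y,z])-p)).round(1),"turn",(R0.inv()*Rt).as_rotvec(degrees=True).round(2))
E
python3 -c "
from h import *
go((.444,.16,.23,0.),(.444,.044,.23,0.))"
```

```text
t 0.2 p [0.1926 0.4882 0.214 ] rpy [-1.5707e+00  7.0000e-04  1.1950e+00] open 0.088 F [ 1.1 -0.6  1. ] q [ 0.97  0.31  1.5  -0.    1.33 -0.22]
(0.444, 0.16, 0.23, 0.0) off [-213.1  -15.9 -354.3] turn [ 2.000e-02  6.847e+01 -4.000e-02]
(0.444, 0.044, 0.23, 0.0) off [-321.   -15.8 -396.9] turn [ 2.000e-02  6.847e+01 -4.000e-02]
```

Emit:
servo_tool --fingers '[0,0,0,0,0,0,0,0]' --offset '[[-213,-16,-354],[-213,-16,-354],[-213,-16,-354],[-213,-16,-354],[-213,-16,-354],[-213,-16,-354],[-213,-16,-354],[-213,-16,-354]]' --turn '[[0,68.5,0],[0,68.5,0],[0,68.5,0],[0,68.5,0],[0,68.5,0],[0,68.5,0],[0,68.5,0],[0,68.5,0]]'

```text
t: 0.87
position: [0.3959, 0.222, 0.2274]
orientation: [-1.571, -0.0, 0.189]
wrist_force: [1.0, 0.8, -0.2]
opening: 0.0881
```

Emit:
servo_tool --fingers '[0,0,0,0]' --offset '[[0,0,0],[0,0,0],[0,0,0],[0,0,0]]' --turn '[[0,0,0],[0,0,0],[0,0,0],[0,0,0]]'

```text
t: 1.2
position: [0.3944, 0.2248, 0.2271]
orientation: [-1.571, 0.0, 0.197]
wrist_force: [0.1, 0.0, -0.2]
opening: 0.0881
```

```bash
python3 -c "
from h import *
go((.444,.16,.23,0.),(.444,.044,.23,0.))
cv2.imwrite('pics/m1.png',np.hstack([optics.read_camera('top')[:,:,::-1],optics.read_camera('side')[:,:,::-1]])[:,:,:][:, 100:900])"
```

```text
t 1.2 p [0.3944 0.2248 0.2271] rpy [-1.5706e+00  3.0000e-04  1.9740e-01] open 0.0881 F [ 0.1  0.  -0.2] q [0.26 0.15 1.68 0.   1.32 0.06]
(0.444, 0.16, 0.23, 0.0) off [ 35.9  -2.9 -73.2] turn [-1.000e-02  1.131e+01 -2.000e-02]
(0.444, 0.044, 0.23, 0.0) off [  13.1   -2.9 -187. ] turn [-1.000e-02  1.131e+01 -2.000e-02]
```

View pics/m1.png

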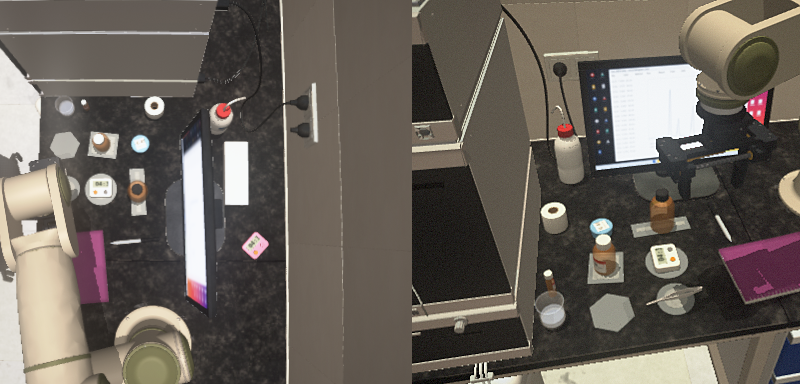

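Emit:
servo_tool --fingers '[0,0,0,0,0,0,0,0]' --offset '[[3,-3,-37],[5,-3,-75],[8,-3,-112],[10,-3,-150],[13,-3,-187],[13,-3,-187],[13,30,-187],[13,60,-187]]' --turn '[[0,3,0],[0,6,0],[0,9,0],[0,11.3,0],[0,11.3,0],[0,11.3,0],[0,11.3,0],[0,11.3,0]]'

```text
t: 1.97
position: [0.4446, 0.0434, 0.167]
orientation: [-1.571, -0.003, -0.002]
wrist_force: [0.2, 0.2, -0.9]
opening: 0.088
```

```bash
python3 -c "
from h import *
go((.444,.044,.108,0.))
cv2.imwrite('pics/m2.png',np.hstack([optics.read_camera('top')[:,:,::-1],optics.read_camera('side')[:,:,::-1]])[:,:,:][:, 100:900])"
```

```text
t 1.97 p [0.4446 0.0434 0.167 ] rpy [-1.5711 -0.003  -0.0016] open 0.088 F [ 0.2  0.2 -0.9] q [-0.17  0.19  1.79  0.    1.16 -0.16]
(0.444, 0.044, 0.108, 0.0) off [-0.8 59.   0.6] turn [ 0.02 -0.09  0.17]
```

View pics/m2.png

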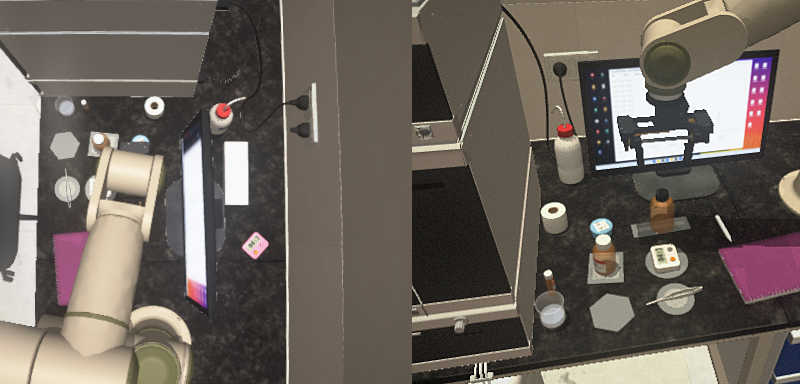

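Emit:
servo_tool --fingers '[0,0,0.4,0.7,0.7,0.7,0.7,0.7]' --offset '[[0,30,0],[0,59,0],[0,59,0],[0,59,0],[0,59,0],[0,59,0],[0,59,0],[0,59,0]]' --turn '[[0,0,0],[0,0,0],[0,0,0],[0,0,0],[0,0,0],[0,0,0],[0,0,0],[0,0,0]]' --grip_force 25

```text
t: 2.73
position: [0.4446, 0.0429, 0.1092]
orientation: [-1.571, -0.002, -0.002]
wrist_force: [-0.7, -0.4, 0.1]
opening: 0.0503
```

Emit:
servo_tool --fingers '[1,1,1,1]' --offset '[[0,0,0],[0,0,0],[0,0,0],[0,0,0]]' --turn '[[0,0,0],[0,0,0],[0,0,0],[0,0,0]]'

```text
t: 3.07
position: [0.4441, 0.0429, 0.1082]
orientation: [-1.571, 0.0, -0.002]
wrist_force: [0.4, 1.0, 0.5]
opening: 0.0237
```

Emit:
servo_tool --fingers '[1,1]' --offset '[[0,0,0],[0,0,0]]' --turn '[[0,0,0],[0,0,0]]'

```text
t: 3.23
position: [0.4441, 0.0429, 0.1082]
orientation: [-1.571, 0.0, -0.002]
wrist_force: [-0.2, -0.9, -1.0]
opening: 0.0106
```

```bash
python3 -c "
from h import *
go((.444,.044,.108,0.))
crop('side','m3',180,100,350,280,3.5)"
```

```text
t 3.23 p [0.4441 0.0429 0.1082] rpy [-1.5708e+00  1.0000e-04 -2.2000e-03] open 0.0106 F [-0.2 -0.9 -1. ] q [-0.17  0.26  1.87 -0.    1.01 -0.17]
(0.444, 0.044, 0.108, 0.0) off [-0.1  0.2  1.1] turn [-0.   -0.13 -0.  ]
```

View pics/m3.png

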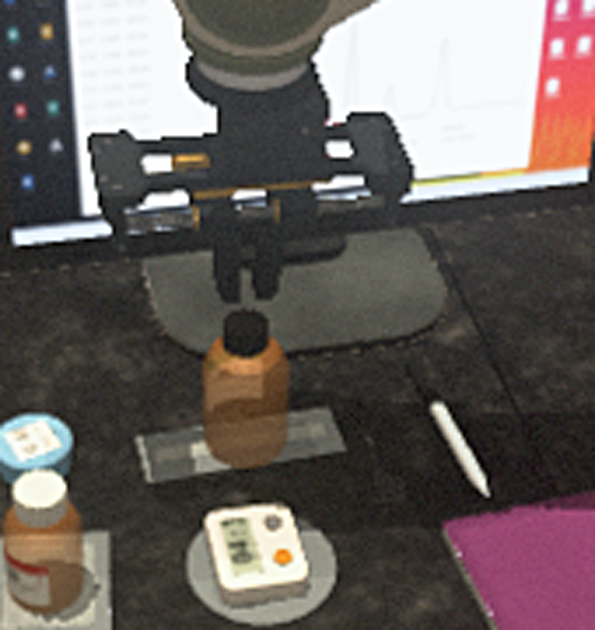

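```bash
python3 -c "
from h import *
T=lambda p:((np.array(p)+.5)/4.8-.5+[145,90])
S=lambda p:((np.array(p)+.5)/3.5-.5+[115,170])
S2=lambda p:((np.array(p)+.5)/3.5-.5+[180,100])
print(two(T((443,476)),S((473,73))),two(T((257,233)),S((267,240))))
print('tip px',S2((245,299)),px('side',(.444,.043,.097)),px('side',(.444,.043,.108)),'cap',S2((246,320)),px('side',(.444,.043,.11)))
print(on('side',S2((245,299)),.097))
"
```

```text
(array([0.44417022, 0.04525338, 0.11217501]), np.float64(0.0022789923131907204)) (array([0.58721448, 0.15668856, 0.0950508 ]), np.float64(0.001226057674165756))
tip px [249.64285714 185.07142857] [250.0332812  195.06046391] [250.13615036 191.35702608] cap [249.92857143 191.07142857] [250.15501803 190.67776335]
[0.43817864 0.00673692]
```

```bash
python3 -c "
from h import *
for x in(.3966,.4926): print(px('side',(x,.0434,.156)),px('side',(x,.0434,.185)), px('side',(x,.007,.156)))
im=cv2.imread('pics/m2.png')[90:210,600:740]
cv2.imwrite('pics/m2c.png',cv2.resize(im,None,fx=4,fy=4,interpolation=cv2.INTER_CUBIC))
c=optics.get_calibration('top');print(-c['R'].T@c['t'])
"
```

```text
[271.61702611 172.63317344] [272.34218292 161.95616596] [268.08156927 163.17613759]
[228.7768818  176.73333813] [228.62350961 165.9647014 ] [226.43117349 167.00839565]
[ 0.32440723 -0.01030696  1.34827517]
```

View pics/m2c.png

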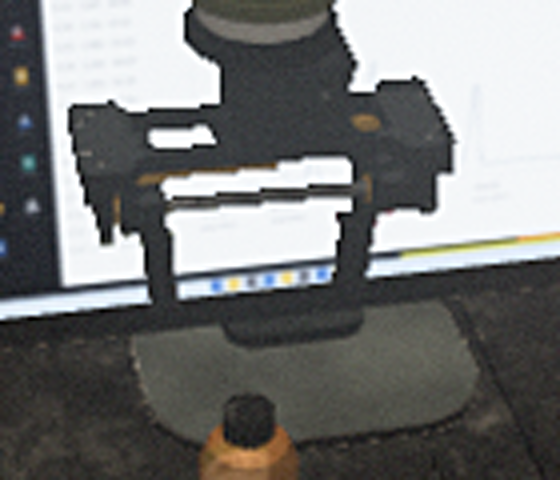

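```bash
python3 -c "
from h import *
go((.444,.044,.18,0.),(.37,.2,.16,0.),(.37,.2,.06,0.))"
```

```text
t 3.28 p [0.4441 0.0429 0.1082] rpy [-1.5708e+00  1.0000e-04 -2.3000e-03] open 0.0063 F [ 0.5 -0.1  0.5] q [-0.17  0.26  1.87 -0.    1.01 -0.17]
(0.444, 0.044, 0.18, 0.0) off [ -0.1 -71.8   1.1] turn [ 0.   -0.13 -0.01]
(0.37, 0.2, 0.16, 0.0) off [-74.5 -51.8 156.9] turn [ 0.   -0.13 -0.01]
(0.37, 0.2, 0.06, 0.0) off [-74.5  48.2 156.9] turn [ 0.   -0.13 -0.01]
```

Emit:
servo_tool --fingers '[1,1,1,1,1,1,1,1]' --offset '[[0,-36,0],[0,-65,0],[-19,-65,39],[-38,-65,78],[-57,-60,118],[-74,-52,157],[-74,-52,157],[-74,-20,157]]' --turn '[[0,0,0],[0,0,0],[0,0,0],[0,0,0],[0,0,0],[0,0,0],[0,0,0],[0,0,0]]'

```text
t: 3.95
position: [0.372, 0.2027, 0.1315]
orientation: [-1.569, -0.009, 0.002]
wrist_force: [1.4, -0.6, 0.3]
opening: 0.0005
```

Emit:
servo_tool --fingers '[1,1,1,1,1,1,1]' --offset '[[0,34,0],[0,68,0],[0,90,0],[0,96,0],[0,101,0],[0,103,0],[0,103,0]]' --turn '[[0,0,0],[0,0,0],[0,0,0],[0,0,0],[0,0,0],[0,0,0],[0,0,0]]'

```text
t: 4.53
position: [0.3712, 0.2001, 0.026]
orientation: [-1.57, -0.001, -0.002]
wrist_force: [-0.1, 0.4, -0.3]
opening: 0.0005
```

```bash
python3 -c "
from h import *
go((.37,.2,.016,0.))
for z in(.015,.045): print(px('side',(.37,.2,z)))
crop('side','m4',170,150,350,320,3.5)"
```

```text
t 4.53 p [0.3712 0.2001 0.026 ] rpy [-1.5705e+00 -1.5000e-03 -2.4000e-03] open 0.0005 F [-0.1  0.4 -0.3] q [ 0.22  0.37  2.01 -0.    0.77  0.22]
(0.37, 0.2, 0.016, 0.0) off [-1.2 10.  -0.1] turn [-0.02 -0.14  0.09]
[296.09320706 266.58446976]
[297.39778045 257.29155986]
```

View pics/m4.png

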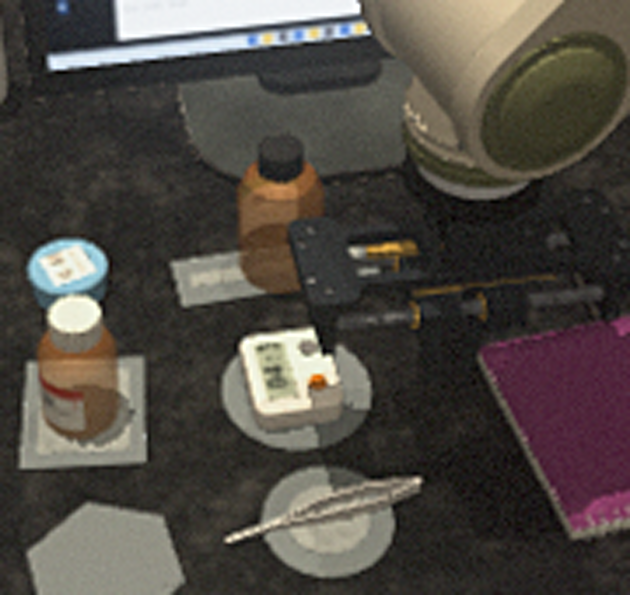

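Emit:
servo_tool --fingers '[1,1,1,1,1]' --offset '[[0,5,0],[0,10,0],[0,13,0],[0,15,0],[0,16,0]]' --turn '[[0,0,0],[0,0,0],[0,0,0],[0,0,0],[0,0,0]]'

```text
t: 5.0
position: [0.3704, 0.2001, 0.0089]
orientation: [-1.571, 0.0, -0.002]
wrist_force: [-0.5, 0.4, 0.3]
opening: 0.0004
```

Emit:
servo_tool --fingers '[1,1,1,1,1]' --offset '[[0,4,0],[0,8,0],[0,12,0],[0,15,0],[0,15,0]]' --turn '[[0,0,0],[0,0,0],[0,0,0],[0,0,0],[0,0,0]]'

```text
t: 5.42
position: [0.3702, 0.2, -0.0064]
orientation: [-1.571, 0.001, -0.002]
wrist_force: [-0.1, -0.6, -0.2]
opening: 0.0001
```

Emit:
servo_tool --fingers '[1,1,1,1,1]' --offset '[[0,2,0],[0,4,0],[0,5,0],[0,6,0],[0,6,0]]' --turn '[[0,0,0],[0,0,0],[0,0,0],[0,0,0],[0,0,0]]'

```text
t: 5.83
position: [0.3704, 0.2001, -0.0119]
orientation: [-1.571, 0.0, -0.002]
wrist_force: [-0.6, 0.7, -0.6]
opening: 0.0004
```

Emit:
servo_tool --fingers '[1,1,1,1]' --offset '[[0,2,0],[0,3,0],[0,4,0],[0,4,0]]' --turn '[[0,0,0],[0,0,0],[0,0,0],[0,0,0]]'

```text
t: 6.17
position: [0.3704, 0.2001, -0.016]
orientation: [-1.571, 0.0, -0.002]
wrist_force: [0.3, -0.4, 1.1]
opening: 0.0006
```

Emit:
servo_tool --fingers '[1,1,1,1]' --offset '[[0,1,0],[0,2,0],[0,3,0],[0,3,0]]' --turn '[[0,0,0],[0,0,0],[0,0,0],[0,0,0]]'

```text
t: 6.5
position: [0.3704, 0.2001, -0.0189]
orientation: [-1.571, 0.0, -0.002]
wrist_force: [0.4, 0.0, 0.6]
opening: 0.0005
```

Emit:
servo_tool --fingers '[1,1,1,1]' --offset '[[0,1,0],[0,2,0],[0,3,0],[0,3,0]]' --turn '[[0,0,0],[0,0,0],[0,0,0],[0,0,0]]'

```text
t: 6.83
position: [0.3704, 0.2001, -0.022]
orientation: [-1.571, 0.0, -0.002]
wrist_force: [-0.1, 0.5, 0.2]
opening: 0.0004
```

Emit:
servo_tool --fingers '[1,1,1,1]' --offset '[[0,1,0],[0,2,0],[0,2,0],[0,2,0]]' --turn '[[0,0,0],[0,0,0],[0,0,0],[0,0,0]]'

```text
t: 7.17
position: [0.3705, 0.2001, -0.0238]
orientation: [-1.571, 0.0, -0.002]
wrist_force: [-0.3, -0.9, 0.2]
opening: 0.0008
```

Emit:
servo_tool --fingers '[1,1,1,1]' --offset '[[0,1,0],[0,2,0],[0,3,0],[0,3,0]]' --turn '[[0,0,0],[0,0,0],[0,0,0],[0,0,0]]'

```text
t: 7.5
position: [0.3706, 0.2001, -0.0242]
orientation: [-1.571, -0.0, -0.001]
wrist_force: [-14.7, -6.0, 53.1]
opening: 0.0005
```

Emit:
servo_tool --fingers '[1,1,1,1]' --offset '[[0,1,0],[0,2,0],[0,2,0],[0,2,0]]' --turn '[[0,0,0],[0,0,0],[0,0,0],[0,0,0]]'

```text
t: 7.83
position: [0.3707, 0.2002, -0.0243]
orientation: [-1.571, -0.001, -0.001]
wrist_force: [-26.5, -10.2, 91.9]
opening: 0.0006
```

```bash
python3 -c "
from h import *
go((.37,.2,.016,0.))
im=optics.read_camera('side')[200:310,220:350,::-1]
im=cv2.resize(im,None,fx=4.5,fy=4.5,interpolation=cv2.INTER_CUBIC).astype(float)
cv2.imwrite('pics/m5.png',(255*(im/255)**.45).clip(0,255).astype('uint8'))"
```

```text
t 7.83 p [ 0.3707  0.2002 -0.0243] rpy [-1.5712e+00 -7.0000e-04 -1.0000e-03] open 0.0006 F [-26.5 -10.2  91.9] q [ 0.22  0.48  2.03 -0.    0.63  0.22]
(0.37, 0.2, 0.016, 0.0) off [ -0.6 -40.3  -0.2] turn [ 0.03 -0.06  0.04]
```

View pics/m5.png

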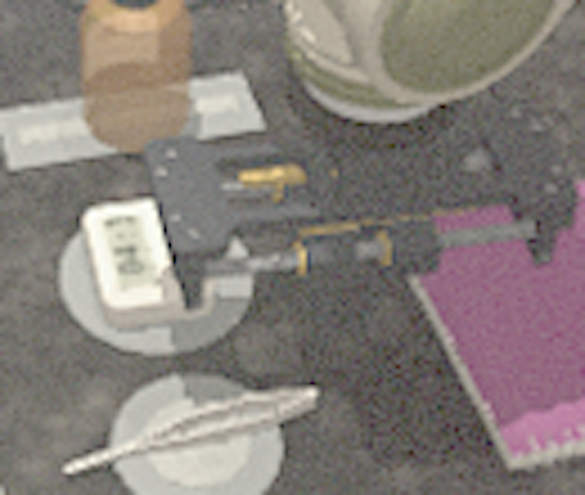

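Emit:
servo_tool --fingers '[1,1,1,1]' --offset '[[0,-10,0],[0,-40,0],[0,-80,0],[0,-80,0]]' --turn '[[0,0,0],[0,0,0],[0,0,0],[0,0,0]]'

```text
t: 8.22
position: [0.3735, 0.2009, 0.0565]
orientation: [-1.569, -0.01, -0.002]
wrist_force: [1.0, -0.6, 0.4]
opening: 0.0008
```

```bash
python3 -c "
from h import *
go((.37,.2,.016,0.))
im=optics.read_camera('side')[190:310,220:350,::-1]
im=cv2.resize(im,None,fx=4.5,fy=4.5,interpolation=cv2.INTER_CUBIC).astype(float)
print(px('side',(.3705,.2,.045)),px('side',(.3705,.2,.08)))
cv2.imwrite('pics/m6.png',(255*(im/255)**.45).clip(0,255).astype('uint8'))"
```

```text
t 8.22 p [0.3735 0.2009 0.0565] rpy [-1.5686 -0.0096 -0.0019] open 0.0008 F [ 1.  -0.6  0.4] q [0.22 0.3  1.98 0.   0.84 0.22]
(0.37, 0.2, 0.016, 0.0) off [-3.9 40.5 -1. ] turn [-0.12 -0.11  0.55]
[297.17004659 257.32098214] [298.75954035 245.95361075]
```

View pics/m6.png

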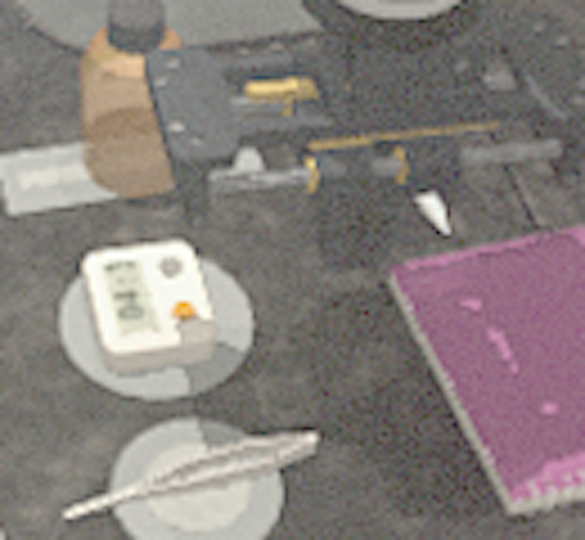

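```bash
python3 -c "
from h import *
go((.37,.2,.13,0.),(.444,.0445,.13,0.),(.444,.0445,.071,0.))"
```

```text
t 8.27 p [0.3724 0.2006 0.0539] rpy [-1.5693 -0.0067 -0.0021] open 0.0005 F [ 1.1 -0.3 -0.3] q [0.22 0.31 1.99 0.   0.84 0.22]
(0.37, 0.2, 0.13, 0.0) off [ -1.9 -76.1  -0.5] turn [-0.09 -0.12  0.38]
(0.444, 0.0445, 0.13, 0.0) off [  72.4  -75.9 -155.8] turn [-0.09 -0.12  0.38]
(0.444, 0.0445, 0.071, 0.0) off [  72.   -16.9 -155.9] turn [-0.09 -0.12  0.38]
```

Emit:
servo_tool --fingers '[0,0,0,0,0,0,0,0]' --offset '[[0,-40,0],[0,-79,0],[18,-79,-39],[37,-79,-78],[55,-79,-117],[74,-79,-156],[74,-79,-156],[74,-79,-156]]' --turn '[[0,0,0],[0,0,0],[0,0,0],[0,0,0],[0,0,0],[0,0,0],[0,0,0],[0,0,0]]'

```text
t: 8.93
position: [0.4444, 0.0422, 0.129]
orientation: [-1.571, 0.002, -0.006]
wrist_force: [0.1, 0.3, -0.2]
opening: 0.0519
```

```bash
python3 -c "
from h import *
go((.444,.0445,.071,0.))"
```

```text
t 8.93 p [0.4444 0.0422 0.129 ] rpy [-1.5706  0.0018 -0.006 ] open 0.0519 F [ 0.1  0.3 -0.2] q [-0.17  0.24  1.84 -0.    1.07 -0.16]
(0.444, 0.0445, 0.071, 0.0) off [-0.3 58.   2.3] turn [-0.01 -0.34 -0.11]
```

Emit:
servo_tool --fingers '[0,0,0,0,0,0]' --offset '[[0,0,1],[0,0,1],[0,0,1],[0,0,1],[0,30,1],[0,57,1]]' --turn '[[0,0,0],[0,0,0],[0,0,0],[0,0,0],[0,0,0],[0,0,0]]'

```text
t: 9.43
position: [0.4447, 0.0456, 0.0732]
orientation: [-1.571, -0.003, -0.001]
wrist_force: [0.9, 0.0, -0.8]
opening: 0.0881
```

Emit:
servo_tool --fingers '[0.6,1,1,1,1,1,1,1]' --offset '[[0,0,0],[0,0,0],[0,0,0],[0,0,0],[0,0,0],[0,0,0],[0,0,0],[0,0,0]]' --turn '[[0,0,0],[0,0,0],[0,0,0],[0,0,0],[0,0,0],[0,0,0],[0,0,0],[0,0,0]]'

```text
t: 10.1
position: [0.4443, 0.0449, 0.0735]
orientation: [-1.571, -0.0, -0.002]
wrist_force: [0.4, 1.1, -0.1]
opening: 0.0372
```

Emit:
servo_tool --fingers '[1,1,1]' --offset '[[0,0,0],[0,0,0],[0,0,0]]' --turn '[[0,0,0],[0,0,0],[0,0,0]]'

```text
t: 10.35
position: [0.4443, 0.0449, 0.0734]
orientation: [-1.571, -0.0, -0.002]
wrist_force: [0.3, -0.3, 2.1]
opening: 0.0304
```

Emit:
servo_tool --fingers '[1,1,1,1,1,1,1,1]' --offset '[[0,0,0],[0,0,0],[0,-12,0],[0,-40,0],[0,-80,0],[0,-112,0],[20,-112,30],[40,-112,62]]' --turn '[[0,0,0],[0,0,0],[0,0,0],[0,0,0],[0,0,0],[0,0,0],[0,0,0],[0,0,0]]'

```text
t: 11.02
position: [0.4854, 0.1068, 0.1872]
orientation: [-1.571, -0.004, -0.005]
wrist_force: [0.8, -1.2, -2.4]
opening: 0.0298
```

```bash
python3 -c "
from h import *
go((.584,.271,.185,0.),(.584,.271,.075,0))
crop('side','m7',115,90,315,260,3.5)"
```

```text
t 11.02 p [0.4854 0.1068 0.1872] rpy [-1.5711 -0.0041 -0.0054] open 0.0298 F [ 0.8 -1.2 -2.4] q [-0.02  0.27  1.62 -0.    1.24 -0.01]
(0.584, 0.271, 0.185, 0.0) off [ 97.7   2.6 164.7] turn [ 0.02 -0.31  0.23]
(0.584, 0.271, 0.075, 0) off [ 97.3 112.6 164.7] turn [ 0.02 -0.31  0.23]
```

View pics/m7.png

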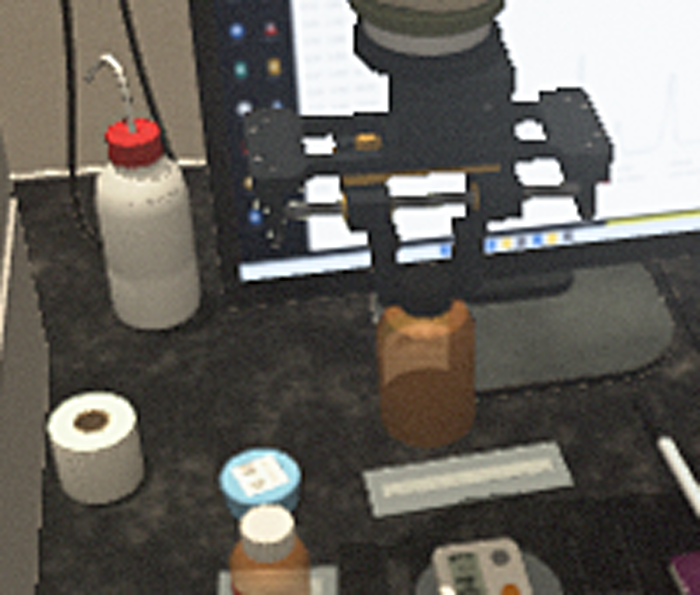

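Emit:
servo_tool --fingers '[1,1,1,1,1,1,1,1]' --offset '[[20,0,34],[39,0,67],[59,0,100],[78,0,133],[98,0,165],[98,0,165],[98,35,165],[98,70,165]]' --turn '[[0,0,0],[0,0,0],[0,0,0],[0,0,0],[0,0,0],[0,0,0],[0,0,0],[0,0,0]]'

```text
t: 11.73
position: [0.5831, 0.2722, 0.1147]
orientation: [-1.57, -0.002, -0.001]
wrist_force: [0.1, 1.4, -2.3]
opening: 0.0304
```

```bash
python3 -c "
from h import *
go((.584,.271,.075,0))"
```

```text
t 11.73 p [0.5831 0.2722 0.1147] rpy [-1.5703e+00 -2.4000e-03 -1.2000e-03] open 0.0304 F [ 0.1  1.4 -2.3] q [ 0.26  0.66  1.24 -0.    1.25  0.26]
(0.584, 0.271, 0.075, 0) off [ 0.8 39.7 -1.2] turn [-0.03 -0.07  0.14]
```

Emit:
servo_tool --fingers '[1,1,1,1,0,0,0,0]' --offset '[[0,20,-1],[0,35,-1],[0,40.5,-1],[0,40.5,-1],[0,40.5,-1],[0,40.5,-1],[0,40.5,-1],[0,40.5,-1]]' --turn '[[0,0,0],[0,0,0],[0,0,0],[0,0,0],[0,0,0],[0,0,0],[0,0,0],[0,0,0]]'

```text
t: 12.4
position: [0.5827, 0.2707, 0.0749]
orientation: [-1.571, -0.0, -0.002]
wrist_force: [-0.9, -1.0, -0.1]
opening: 0.055
```

```bash
python3 -c "
from h import *
yt=.153-np.pi/2
go((.584,.271,.15,0),(.4555,.257,.08,yt))"
```

```text
t 12.4 p [0.5827 0.2707 0.0749] rpy [-1.5707e+00 -3.0000e-04 -2.2000e-03] open 0.055 F [-0.9 -1.  -0.1] q [0.25 0.7  1.28 0.   1.17 0.26]
(0.584, 0.271, 0.15, 0) off [  1.3 -75.1   0.4] turn [-0.01 -0.13  0.02]
(0.4555, 0.257, 0.08, -1.4177963267948965) off [-127.2   -5.1  -13.9] turn [-2.000e-02  8.111e+01  1.000e-02]
```

Emit:
servo_tool --fingers '[0,0,0,0,0.4,0.4,0.4,0.4]' --offset '[[0,-35,0],[0,-75,0],[0,-75,0],[-25,-75,-3],[-50,-75,-6],[-75,-75,-9],[-100,-75,-12],[-127,-75,-14]]' --turn '[[0,0,0],[0,0,0],[0,7,0],[0,14,0],[0,21,0],[0,28,0],[0,35,0],[0,42,0]]'

```text
t: 13.07
position: [0.4545, 0.2566, 0.1498]
orientation: [-1.57, -0.0, -0.742]
wrist_force: [-0.5, 0.5, -0.2]
opening: 0.0592
```

Emit:
servo_tool --fingers '[0.4,0.4,0.4,0.4,0.4,0.4,0.4,0.4]' --offset '[[0,0,0],[0,0,0],[0,0,0],[0,0,0],[0,0,0],[0,35,0],[0,70,0],[0,70,0]]' --turn '[[0,7,0],[0,14,0],[0,21,0],[0,28,0],[0,35,0],[0,39,0],[0,39,0],[0,39,0]]'

```text
t: 13.73
position: [0.4525, 0.2559, 0.0748]
orientation: [-1.58, -0.001, -1.416]
wrist_force: [-0.2, -0.8, -1.7]
opening: 0.0529
```

```bash
python3 -c "
from h import *
yt=.153-np.pi/2
go((.4555,.257,.03,yt),(.4555,.257,-.017,yt))
crop('side','m8',170,150,350,320,3.5)"
```

```text
t 13.73 p [0.4525 0.2559 0.0748] rpy [-1.5803e+00 -1.3000e-03 -1.4160e+00] open 0.0529 F [-0.2 -0.8 -1.7] q [0.29 0.46 1.68 0.   1.01 1.71]
(0.4555, 0.257, 0.03, -1.4177963267948965) off [-0.7 44.8  3.5] turn [0.54 0.1  0.07]
(0.4555, 0.257, -0.017, -1.4177963267948965) off [-0.7 91.8  4. ] turn [0.54 0.1  0.07]
```

View pics/m8.png

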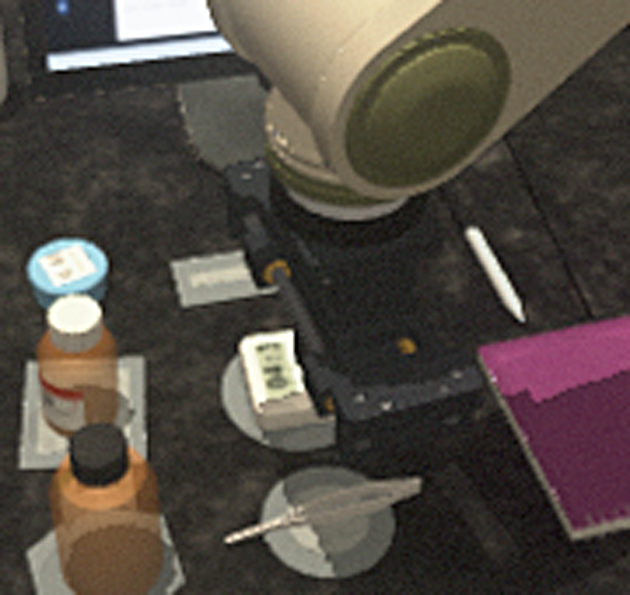

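Emit:
servo_tool --fingers '[0.4,0.4,0.4,0.4,0.4,0.4,0.4]' --offset '[[0,30,0],[0,60,0],[0,80,0],[0,88,0],[0,93,0],[0,96,0],[0,96,0]]' --turn '[[0,0,0],[0,0,0],[0,0,0],[0,0,0],[0,0,0],[0,0,0],[0,0,0]]'

```text
t: 14.37
position: [0.4564, 0.2572, -0.0151]
orientation: [-1.569, 0.0, -1.416]
wrist_force: [0.1, -0.2, 0.0]
opening: 0.0528
```

Emit:
servo_tool --fingers '[0.7,1,1,1,1,1,1,1]' --offset '[[0,1,0],[0,2,0],[0,2,0],[0,2,0],[0,2,0],[0,2,0],[0,2,0],[0,2,0]]' --turn '[[0,0,0],[0,0,0],[0,0,0],[0,0,0],[0,0,0],[0,0,0],[0,0,0],[0,0,0]]' --grip_force 20

```text
t: 15.03
position: [0.4556, 0.2569, -0.0182]
orientation: [-1.571, -0.0, -1.416]
wrist_force: [0.3, 0.1, 1.3]
opening: 0.0117
```

Emit:
servo_tool --fingers '[1,1,1,1]' --offset '[[0,0,0],[0,0,0],[0,0,0],[0,0,0]]' --turn '[[0,0,0],[0,0,0],[0,0,0],[0,0,0]]'

```text
t: 15.37
position: [0.4557, 0.2569, -0.0182]
orientation: [-1.571, 0.0, -1.416]
wrist_force: [-0.0, -0.5, 2.6]
opening: 0.012
```

```bash
python3 -c "
from h import *
y=.045-np.pi/2
go((.446,.05,.045,y),(.446,.05,-.017,y))"
```

```text
t 15.37 p [ 0.4557  0.2569 -0.0182] rpy [-1.5707  0.     -1.4159] open 0.012 F [-0.  -0.5  2.6] q [ 0.29  0.61  1.73 -0.    0.8   1.71]
(0.446, 0.05, 0.045, -1.5257963267948966) off [202.9 -63.2 -41.5] turn [-0.01  6.29 -0.  ]
(0.446, 0.05, -0.017, -1.5257963267948966) off [202.9  -1.2 -41.5] turn [-0.01  6.29 -0.  ]
```

Emit:
servo_tool --fingers '[1,1,1,1,1,1,1,1]' --offset '[[0,-15,0],[0,-45,0],[0,-63,0],[40,-63,-8],[80,-63,-16],[120,-63,-24],[160,-63,-33],[203,-63,-41.5]]' --turn '[[0,0,0],[0,0,0],[0,0,0],[0,2,0],[0,4,0],[0,6.3,0],[0,6.3,0],[0,6.3,0]]'

```text
t: 16.03
position: [0.4453, 0.0505, 0.0447]
orientation: [-1.571, 0.0, -1.525]
wrist_force: [1.0, 0.5, 0.2]
opening: 0.0116
```

Emit:
servo_tool --fingers '[1,1,1,1,1]' --offset '[[0,0,0],[0,0,0],[0,20,0],[0,42,0],[0,42,0]]' --turn '[[0,0,0],[0,0,0],[0,0,0],[0,0,0],[0,0,0]]'

```text
t: 16.45
position: [0.444, 0.0535, 0.0001]
orientation: [-1.576, 0.001, -1.524]
wrist_force: [-0.9, -0.3, -0.0]
opening: 0.0115
```

```bash
python3 -c "
from h import *
y=.045-np.pi/2
go((.446,.05,-.017,y))
crop('side','m9',170,150,350,320,3.5)"
```

```text
t 16.45 p [4.44e-01 5.35e-02 1.00e-04] rpy [-1.5762e+00  1.1000e-03 -1.5244e+00] open 0.0115 F [-0.9 -0.3 -0. ] q [-0.14  0.46  1.94  0.    0.74  1.38]
(0.446, 0.05, -0.017, -1.5257963267948966) off [ 3.6 17.   2. ] turn [ 0.31  0.08 -0.06]
```

View pics/m9.png

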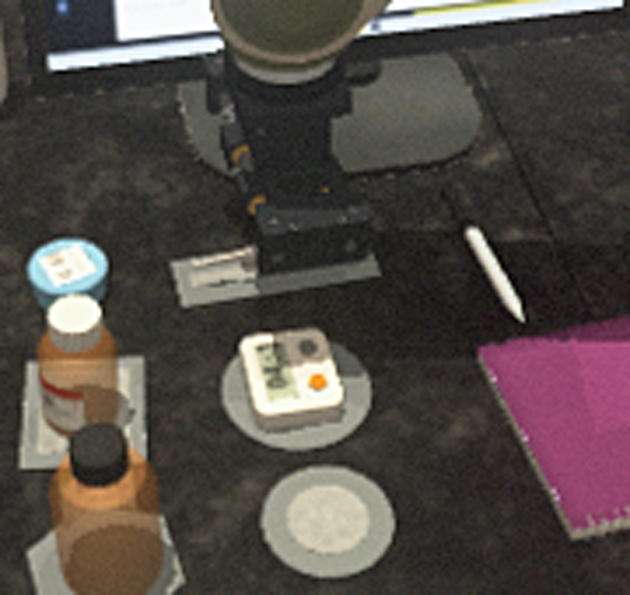

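Emit:
servo_tool --fingers '[1,1,1,1,0.6,0.6,0.6,0.6]' --offset '[[0,10,0],[0,17,0],[0,20.5,0],[0,20.5,0],[0,20.5,0],[0,20.5,0],[0,20.5,0],[0,20.5,0]]' --turn '[[0,0,0],[0,0,0],[0,0,0],[0,0,0],[0,0,0],[0,0,0],[0,0,0],[0,0,0]]'

```text
t: 17.17
position: [0.4462, 0.0521, -0.0174]
orientation: [-1.57, -0.0, -1.526]
wrist_force: [-0.6, 0.8, 0.5]
opening: 0.0345
```

```bash
python3 -c "
from h import *
go((.446,.05,.12,-1.5258),(.587,.156,.12,-.8),(.587,.156,.055,-.8))"
```

```text
t 17.17 p [ 0.4462  0.0521 -0.0174] rpy [-1.5702e+00 -1.0000e-04 -1.5259e+00] open 0.0345 F [-0.6  0.8  0.5] q [-0.15  0.5   1.95  0.    0.69  1.38]
(0.446, 0.05, 0.12, -1.5258) off [   2.1 -137.4   -0.2] turn [-0.03 -0.01  0.01]
(0.587, 0.156, 0.12, -0.8) off [ -97.5 -137.4  145.4] turn [-3.000e-02 -4.159e+01  2.000e-02]
(0.587, 0.156, 0.055, -0.8) off [-97.5 -72.4 145.3] turn [-3.000e-02 -4.159e+01  2.000e-02]
```

```bash
python3 -c "
from h import *
go((.587,.156,.1,-1.5258))"
```

```text
t 17.17 p [ 0.4462  0.0521 -0.0174] rpy [-1.5702e+00 -1.0000e-04 -1.5259e+00] open 0.0345 F [-0.6  0.8  0.5] q [-0.15  0.5   1.95  0.    0.69  1.38]
(0.587, 0.156, 0.1, -1.5258) off [ -97.5 -117.4  145.4] turn [-0.03 -0.01  0.01]
```

Emit:
servo_tool --fingers '[0.6,0.5,0.2,0,0,0,0,0]' --offset '[[0,-35,0],[0,-75,0],[0,-115,0],[-15,-137,20],[-40,-137,55],[-65,-137,90],[-90,-137,125],[-110,-137,136]]' --turn '[[0,0,0],[0,0,0],[0,0,0],[0,0,0],[0,0,0],[0,0,0],[0,0,0],[0,0,0]]'

```text
t: 17.83
position: [0.5796, 0.1695, 0.1193]
orientation: [-1.569, 0.0, -1.526]
wrist_force: [0.5, -0.0, -1.3]
opening: 0.0796
```

Emit:
servo_tool --fingers '[0,0,0,0]' --offset '[[0,0,0],[0,0,0],[0,0,0],[0,0,0]]' --turn '[[0,0,0],[0,0,0],[0,0,0],[0,0,0]]'

```text
t: 18.17
position: [0.5765, 0.1672, 0.1194]
orientation: [-1.571, -0.0, -1.527]
wrist_force: [0.1, -0.0, 0.6]
opening: 0.0881
```

```bash
python3 -c "
from h import *
go((.587,.156,.1,-1.5258),(.587,.156,.055,-1.5258))"
```

```text
t 18.17 p [0.5765 0.1672 0.1194] rpy [-1.5710e+00 -2.0000e-04 -1.5268e+00] open 0.0881 F [ 0.1 -0.   0.6] q [ 0.09  0.56  1.38 -0.    1.2   1.61]
(0.587, 0.156, 0.1, -1.5258) off [11.7 19.4 10. ] turn [ 0.01 -0.06  0.01]
(0.587, 0.156, 0.055, -1.5258) off [11.7 64.4 10. ] turn [ 0.01 -0.06  0.01]
```

Emit:
servo_tool --fingers '[0,0,0,0,0.5,1,1,1]' --offset '[[11.5,0,10],[11.5,30,10],[11.5,64,10],[11.5,64,10],[11.5,64,10],[11.5,64,10],[11.5,64,10],[11.5,64,10]]' --turn '[[0,0,0],[0,0,0],[0,0,0],[0,0,0],[0,0,0],[0,0,0],[0,0,0],[0,0,0]]' --grip_force 25

```text
t: 18.83
position: [0.5884, 0.157, 0.0571]
orientation: [-1.568, 0.0, -1.526]
wrist_force: [0.7, 0.6, 1.2]
opening: 0.0635
```

Emit:
servo_tool --fingers '[1,1,1,1,1,1,1]' --offset '[[0,0,0],[0,0,0],[0,0,0],[0,0,0],[0,0,0],[0,0,0],[0,0,0]]' --turn '[[0,0,0],[0,0,0],[0,0,0],[0,0,0],[0,0,0],[0,0,0],[0,0,0]]'

```text
t: 19.42
position: [0.5875, 0.1571, 0.0553]
orientation: [-1.571, -0.0, -1.526]
wrist_force: [-0.4, -0.1, 0.0]
opening: 0.0303
```

```bash
python3 -c "
from h import *
go((.454,.261,.17,-1.5258),(.454,.261,.056,-1.5258))"
```

```text
t 19.42 p [0.5875 0.1571 0.0553] rpy [-1.5707 -0.     -1.5258] open 0.0303 F [-0.4 -0.1  0. ] q [ 0.07  0.65  1.42 -0.    1.08  1.59]
(0.454, 0.261, 0.17, -1.5258) off [-109.8 -114.7 -128.7] turn [-0.01 -0.    0.  ]
(0.454, 0.261, 0.056, -1.5258) off [-109.8   -0.7 -128.7] turn [-0.01 -0.    0.  ]
```

Emit:
servo_tool --fingers '[1,1,1,1,1,1,1,1]' --offset '[[0,0,0],[0,-15,0],[0,-45,0],[0,-65,0],[-27,-65,-32],[-55,-65,-64],[-82,-65,-96],[-110,-65,-129]]' --turn '[[0,0,0],[0,0,0],[0,0,0],[0,0,0],[0,0,0],[0,0,0],[0,0,0],[0,0,0]]'

```text
t: 20.08
position: [0.454, 0.2601, 0.12]
orientation: [-1.571, 0.0, -1.527]
wrist_force: [0.5, 0.4, -1.2]
opening: 0.0306
```

Emit:
servo_tool --fingers '[1,1,1,1,1,1,1]' --offset '[[0,0,0],[0,0,0],[0,25,0],[0,50,0],[0,60,0],[0,64.5,0],[0,64.5,0]]' --turn '[[0,0,0],[0,0,0],[0,0,0],[0,0,0],[0,0,0],[0,0,0],[0,0,0]]'

```text
t: 20.67
position: [0.457, 0.2589, 0.0562]
orientation: [-1.57, -0.0, -1.527]
wrist_force: [-1.0, 1.2, -1.7]
opening: 0.0305
```

Emit:
servo_tool --fingers '[1,0,0,0,0,0,0,0]' --offset '[[0,0,0],[0,0,0],[0,0,0],[0,0,0],[0,0,0],[0,0,0],[0,-30,0],[0,-65,0]]' --turn '[[0,0,0],[0,0,0],[0,0,0],[0,0,0],[0,0,0],[0,0,0],[0,0,0],[0,0,0]]'

```text
t: 21.33
position: [0.4546, 0.259, 0.1198]
orientation: [-1.576, -0.001, -1.526]
wrist_force: [0.4, 0.0, 0.7]
opening: 0.0749
```

```bash
python3 -c "
from h import *
go((.456,.159,.12,.055),(.456,.159,-.014,.055))"
```

```text
t 21.33 p [0.4546 0.259  0.1198] rpy [-1.5757e+00 -1.2000e-03 -1.5260e+00] open 0.0749 F [0.4 0.  0.7] q [0.29 0.41 1.63 0.   1.11 1.82]
(0.456, 0.159, 0.12, 0.055) off [99.9 -0.  -3.1] turn [  0.28 -90.58  -0.17]
(0.456, 0.159, -0.014, 0.055) off [ 99.8 134.   -2.4] turn [  0.28 -90.58  -0.17]
```

Emit:
servo_tool --fingers '[0,0,0,0,0,0,0,0]' --offset '[[25,0,0],[50,0,0],[75,0,-1],[100,0,-2],[100,0,-2],[100,0,-2],[100,0,-2],[100,0,-2]]' --turn '[[0,-7,0],[0,-14,0],[0,-21,0],[0,-28,0],[0,-35,0],[0,-42,0],[0,-49,0],[0,-56,0]]'

```text
t: 22.0
position: [0.4585, 0.1593, 0.1208]
orientation: [-1.571, -0.0, -0.543]
wrist_force: [-0.8, -0.1, 0.3]
opening: 0.088
```

Emit:
servo_tool --fingers '[0,0,0,0,0,0,0,0]' --offset '[[0,0,0],[0,0,0],[0,0,0],[0,0,0],[0,0,0],[0,0,0],[0,35,0],[0,70,0]]' --turn '[[0,-7,0],[0,-14,0],[0,-21,0],[0,-28,0],[0,-34.6,0],[0,-34.6,0],[0,-34.6,0],[0,-34.6,0]]'

```text
t: 22.67
position: [0.4597, 0.1596, 0.0512]
orientation: [-1.571, -0.005, 0.051]
wrist_force: [1.3, -0.2, -0.7]
opening: 0.088
```

```bash
python3 -c "
from h import *
go((.456,.159,-.014,.055))
a=optics.read_camera('side')[170:330,150:310,::-1];b=cv2.imread('pics/side0.png')[170:330,150:310]
cv2.imwrite('pics/m10.png',cv2.resize(a,None,fx=3.5,fy=3.5,interpolation=cv2.INTER_CUBIC))"
```

```text
t 22.67 p [0.4597 0.1596 0.0512] rpy [-1.5706 -0.0049  0.0514] open 0.088 F [ 1.3 -0.2 -0.7] q [0.09 0.43 1.81 0.   0.9  0.04]
(0.456, 0.159, -0.014, 0.055) off [-4.  65.2 -0.4] turn [-0.01 -0.21  0.28]
```

View pics/m10.png

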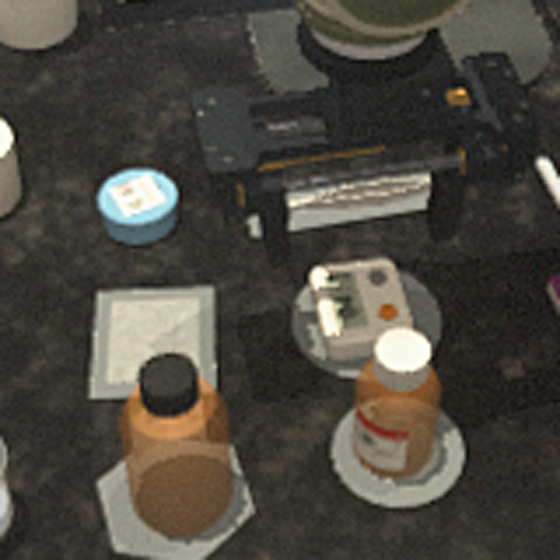

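Emit:
servo_tool --fingers '[0,0,0,0,0,0.5,1,1]' --offset '[[-3,20,0],[-3,40,0],[-3,58,0],[-3,64,0],[-3,64,0],[-3,64,0],[-3,64,0],[-3,64,0]]' --turn '[[0,0,0],[0,0,0],[0,0,0],[0,0,0],[0,0,0],[0,0,0],[0,0,0],[0,0,0]]' --grip_force 25

```text
t: 23.38
position: [0.4561, 0.1593, -0.0122]
orientation: [-1.571, -0.002, 0.055]
wrist_force: [-0.4, -0.9, 0.4]
opening: 0.0701
```

Emit:
servo_tool --fingers '[1,1,1,1,1,1]' --offset '[[0,0,0],[0,0,0],[0,0,0],[0,0,0],[0,0,0],[0,0,0]]' --turn '[[0,0,0],[0,0,0],[0,0,0],[0,0,0],[0,0,0],[0,0,0]]'

```text
t: 23.88
position: [0.4557, 0.1593, -0.0128]
orientation: [-1.571, -0.001, 0.055]
wrist_force: [-1.3, 0.1, 6.6]
opening: 0.0559
```

```bash
python3 -c "
from h import *
go((.5865,.154,.05,-.1),(.5865,.154,-.014,-.1))"
```

```text
t 23.88 p [ 0.4557  0.1593 -0.0128] rpy [-1.5708e+00 -7.0000e-04  5.5300e-02] open 0.0559 F [-1.3  0.1  6.6] q [ 0.09  0.54  1.85 -0.    0.75  0.04]
(0.5865, 0.154, 0.05, -0.1) off [130.4 -62.7 -12.5] turn [-0.    8.9   0.04]
(0.5865, 0.154, -0.014, -0.1) off [130.3   1.3 -12.5] turn [-0.    8.9   0.04]
```

Emit:
servo_tool --fingers '[1,1,1,1,1,1,1,1]' --offset '[[0,-12,0],[0,-35,0],[0,-50,0],[33,-50,-3],[66,-50,-6],[99,-50,-9],[130.5,-50,-12.5],[130.5,-50,-12.5]]' --turn '[[0,0,0],[0,0,0],[0,0,0],[0,3,0],[0,6,0],[0,8.9,0],[0,8.9,0],[0,8.9,0]]'

```text
t: 24.55
position: [0.5907, 0.1531, 0.0366]
orientation: [-1.57, -0.003, -0.102]
wrist_force: [0.9, -0.2, -0.5]
opening: 0.0558
```

Emit:
servo_tool --fingers '[1,1,1,1,1,1,1]' --offset '[[0,0,0],[0,20,0],[0,38,0],[0,46,0],[0,49.5,0],[0,49.5,0],[0,49.5,0]]' --turn '[[0,0,0],[0,0,0],[0,0,0],[0,0,0],[0,0,0],[0,0,0],[0,0,0]]'

```text
t: 25.13
position: [0.5861, 0.1541, -0.0122]
orientation: [-1.571, -0.0, -0.1]
wrist_force: [-0.7, 0.6, -0.8]
opening: 0.0558
```

Emit:
servo_tool --fingers '[0,0,0,0,0,0,0,0]' --offset '[[0,0,0],[0,0,0],[0,0,0],[0,0,0],[0,0,0],[0,-30,0],[0,-70,0],[0,-110,0]]' --turn '[[0,0,0],[0,0,0],[0,0,0],[0,0,0],[0,0,0],[0,0,0],[0,0,0],[0,0,0]]'

```text
t: 25.8
position: [0.5857, 0.1539, 0.098]
orientation: [-1.571, 0.002, -0.1]
wrist_force: [0.0, 0.6, 0.9]
opening: 0.0882
```

```bash
python3 -c "
from h import *
go((.583,.2715,.15,0),(.583,.2715,.074,0))"
```

```text
t 25.8 p [0.5857 0.1539 0.098 ] rpy [-1.5711  0.0021 -0.1   ] open 0.0882 F [0.  0.6 0.9] q [0.06 0.6  1.39 0.   1.16 0.16]
(0.583, 0.2715, 0.15, 0) off [-14.5 -52.  116.7] turn [ 0.01 -5.73 -0.12]
(0.583, 0.2715, 0.074, 0) off [-14.4  24.  116.7] turn [ 0.01 -5.73 -0.12]
```

Emit:
servo_tool --fingers '[0,0,0,0,0,0,0,0]' --offset '[[0,-40,0],[-4,-52,30],[-8,-52,60],[-11,-52,90],[-14.7,-52,116],[-14.7,-52,116],[-14.7,-15,116],[-14.7,24,116]]' --turn '[[0,0,0],[0,0,0],[0,0,0],[0,0,0],[0,0,0],[0,0,0],[0,0,0],[0,0,0]]'

```text
t: 26.47
position: [0.5846, 0.2712, 0.0744]
orientation: [-1.569, -0.005, -0.099]
wrist_force: [0.3, -0.2, -1.4]
opening: 0.0879
```

Emit:
servo_tool --fingers '[0,0.5,1,1,1,1,1,1]' --offset '[[0,0,0],[0,0,0],[0,0,0],[0,0,0],[0,0,0],[0,0,0],[0,0,0],[0,0,0]]' --turn '[[0,0,0],[0,0,0],[0,0,0],[0,0,0],[0,0,0],[0,0,0],[0,0,0],[0,0,0]]'

```text
t: 27.13
position: [0.5835, 0.2709, 0.0737]
orientation: [-1.571, -0.001, -0.1]
wrist_force: [0.3, -0.4, -0.5]
opening: 0.0436
```

Emit:
servo_tool --fingers '[1,1,1,1]' --offset '[[0,0,0],[0,0,0],[0,0,0],[0,0,0]]' --turn '[[0,0,0],[0,0,0],[0,0,0],[0,0,0]]'

```text
t: 27.47
position: [0.5832, 0.2709, 0.0733]
orientation: [-1.571, 0.0, -0.1]
wrist_force: [-1.2, 0.1, 0.8]
opening: 0.0302
```

```bash
python3 -c "
from h import *
go((.453,.160,.19,-.1),(.453,.16,.074,-.1))"
```

```text
t 27.47 p [0.5832 0.2709 0.0733] rpy [-1.5708e+00  3.0000e-04 -9.9900e-02] open 0.0302 F [-1.2  0.1  0.8] q [0.25 0.7  1.28 0.   1.17 0.35]
(0.453, 0.16, 0.19, -0.1) off [-118.6 -116.7 -123.4] turn [-0.    0.   -0.02]
(0.453, 0.16, 0.074, -0.1) off [-118.5   -0.7 -123.4] turn [-0.    0.   -0.02]
```

Emit:
servo_tool --fingers '[1,1,1,1,1,1,1,1]' --offset '[[0,0,0],[0,-12,0],[0,-45,0],[0,-80,0],[0,-110,0],[-24,-110,-25],[-48,-110,-50],[-72,-110,-75]]' --turn '[[0,0,0],[0,0,0],[0,0,0],[0,0,0],[0,0,0],[0,0,0],[0,0,0],[0,0,0]]'

```text
t: 28.13
position: [0.5032, 0.2027, 0.1839]
orientation: [-1.571, -0.001, -0.099]
wrist_force: [-0.2, -1.2, -1.1]
opening: 0.03
```

Emit:
servo_tool --fingers '[1,1,1,1,1,1,1,1]' --offset '[[-23,0,-24],[-46.5,0,-48.5],[-46.5,0,-48.5],[-46.5,30,-48.5],[-46.5,60,-48.5],[-46.5,85,-48.5],[-46.5,95,-48.5],[-46.5,95,-48.5]]' --turn '[[0,0,0],[0,0,0],[0,0,0],[0,0,0],[0,0,0],[0,0,0],[0,0,0],[0,0,0]]'

```text
t: 28.8
position: [0.4524, 0.1597, 0.087]
orientation: [-1.572, 0.003, -0.1]
wrist_force: [-0.1, 0.3, -1.4]
opening: 0.0303
```

```bash
python3 -c "
from h import *
go((.453,.16,.074,-.1))"
```

```text
t 28.8 p [0.4524 0.1597 0.087 ] rpy [-1.5715  0.0034 -0.1   ] open 0.0303 F [-0.1  0.3 -1.4] q [ 0.09  0.36  1.79 -0.    0.99  0.19]
(0.453, 0.16, 0.074, -0.1) off [ 0.7 13.   0.4] turn [ 0.04 -0.   -0.19]
```

Emit:
servo_tool --fingers '[1,1,1,1,0,0,0,0]' --offset '[[0.5,8,0],[0.5,14.5,0],[0.5,14.5,0],[0.5,14.5,0],[0.5,14.5,0],[0.5,14.5,0],[0.5,14.5,0],[0.5,14.5,0]]' --turn '[[0,0,0],[0,0,0],[0,0,0],[0,0,0],[0,0,0],[0,0,0],[0,0,0],[0,0,0]]'

```text
t: 29.47
position: [0.4538, 0.1598, 0.0741]
orientation: [-1.571, -0.001, -0.1]
wrist_force: [-0.1, -0.6, 0.6]
opening: 0.0544
```

Emit:
servo_tool --fingers '[0,0,0,0,0,0,0,0]' --offset '[[0,-5,0],[0,-35,0],[0,-75,0],[0,-115,0],[0,-140,0],[-35,-140,15],[-70,-140,35],[-100,-140,60]]' --turn '[[0,0,0],[0,0,0],[0,0,0],[0,0,0],[0,0,0],[0,-7,0],[0,-14,0],[0,-21,0]]'

```text
t: 30.13
position: [0.3585, 0.2295, 0.2144]
orientation: [-1.571, -0.001, 0.271]
wrist_force: [0.9, 0.1, 0.3]
opening: 0.0884
```

Emit:
servo_tool --fingers '[0,0,0,0,0,0,0,0]' --offset '[[-10,0,25],[-20,0,60],[-30,0,95],[-45,0,130],[-60,0,165],[-70,0,180],[-70,0,180],[-70,0,180]]' --turn '[[0,-7,0],[0,-14,0],[0,-21,0],[0,-28,0],[0,-35,0],[0,-40,0],[0,-40,0],[0,-40,0]]'

```text
t: 30.8
position: [0.2449, 0.3848, 0.214]
orientation: [-1.571, -0.0, 0.965]
wrist_force: [-0.0, -0.6, -0.8]
opening: 0.0882
```

```bash
python3 -c "
from h import *
go()
t=optics.read_camera('top')[90:220,140:280,::-1]; s=optics.read_camera('side')[170:330,140:300,::-1]
f=cv2.INTER_CUBIC
cv2.imwrite('pics/m11.png',np.hstack([cv2.resize(t,(420,390),interpolation=f),cv2.resize(s,(380,380),interpolation=f)[:390] if 0 else cv2.copyMakeBorder(cv2.resize(s,(380,380),interpolation=f),0,10,0,0,0)]))"
```

```text
t 30.8 p [0.2449 0.3848 0.214 ] rpy [-1.5711e+00 -2.0000e-04  9.6460e-01] open 0.0882 F [-0.  -0.6 -0.8] q [ 0.75  0.16  1.69 -0.    1.29 -0.22]
```

View pics/m11.png

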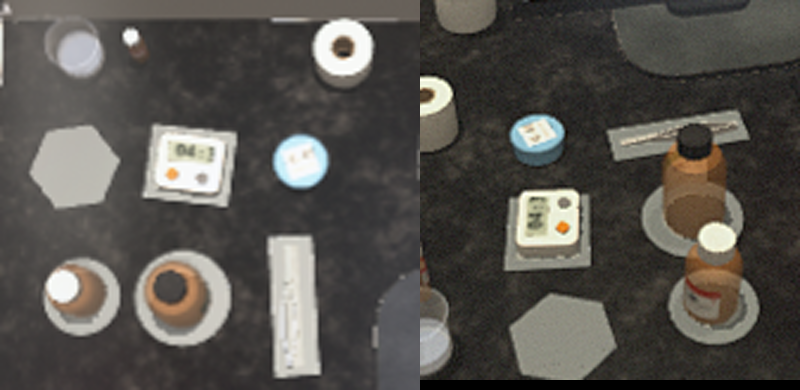

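Run:
```python
from h import *
T=lambda p:(np.array(p)+.5)/3-.5+[140,90]
S=lambda p:(np.array(p)-[420,0]+.5)/2.375-.5+[140,170]
m=lambda n,P,z:np.mean([on(n,(T if n=="top" else S)(p),z) for p in P],0).round(4)
for nm,a,za,b,zb in [("lb",[(169,286)],.11,[(183,298)],.004),("sb",[(64,286)],.093,[(82,296)],.004),
 ("timer",[(160,132),(224,135),(222,193),(154,188)],.025,[(150,125),(238,130),(229,206),(143,197)],.004),
 ("tw",[(293,247),(288,370)],.01,[(268,237),(311,236),(321,375),(276,377)],.004)]:
    print(nm,m("top",a,za),m("top",b,zb))
for nm,a,za,b,zb in [("lb",[(694,132)],.11,[(642,216),(744,216),(692,183),(692,254)],.004),("sb",[(716,231)],.093,[(669,304),(759,305),(714,273),(714,342)],.004),
 ("timer",[(520,194),(575,188),(580,244),(519,251)],.025,[(512,197),(589,189),(591,265),(505,270)],.004),
 ("tw",[(622,143),(740,124)],.01,[(607,130),(740,111),(749,139),(616,160)],.004)]:
    print(nm,"side",m("side",a,za),m("side",b,zb))
print("box",m("top",[(301,161)],.022),"was .5868 .0426")
```

```text
lb [0.4529 0.1581] [0.452  0.1584]
sb [0.4539 0.2586] [0.4533 0.2593]
timer [0.5848 0.1514] [0.5864 0.154 ]
tw [0.442  0.0512] [0.4449 0.0481]
lb side [0.4547 0.1556] [0.4538 0.1599]
sb side [0.4553 0.2538] [0.4547 0.2613]
timer side [0.5866 0.1585] [0.5867 0.1527]
tw side [0.4446 0.0547] [0.4466 0.0499]
box [0.5869 0.042 ] was .5868 .0426
```

```bash
python3 -c "
from rig import r
print(r.job_done())"
```

```text
the job is handed in; nothing more can be done
None
```

All four things are back on their own mats, and I handed the job in at about 31 s. The large bottle waited on the hexagonal mat while the others were moved.

**Last checks** (top and side pictures):

| Thing | Offset from mat centre, top view | Offset, side view |
|---|---|---|
| Large bottle | 1 mm | 4 mm |
| Small bottle | 1 mm | 7.5 mm |
| Timer | 3 mm | 6 mm |
| Tweezers | 4 mm | 5 mm |

- **Placing:** every offset is inside the 12 mm limit. The small bottle is where the two views disagree most. By eye, both bottles stand upright, and the timer and tweezers look parallel to their mats. I did not measure the final angles or heights.
- **Blue box:** it moved less than 1 mm.
- **Robot:** the arm was clear of everything, with the gripper open.

**What went wrong on the way:**
- **First grasp missed:** the fingers closed above the large bottle's cap. The fingertips really stand about 35 mm higher than the reported tool position and `r.tips_ahead` (11 mm) imply. I found this by touching the bare worktop with the closed fingers, and corrected every later grasp for it.
- **High force in that touch test:** the wrist force reached about 92 N. That is under the 120 N limit, but more than I intended. I took the contact to be the fingertips only; if it was the gripper's body, the 40 N limit was passed.

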